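# Feed a split strip out to the saw line and hold it for the cut

### The arm

A 6-joint arm with a two-finger parallel gripper is mounted at the origin on a cart in front of the work surface, level with it; the furniture and walls round the work are solid. World frame = base frame: x ahead of the robot, y to its left, z up, the work surface at z = 0. Lengths are in mm, angles in rad, forces in N, time in s.
With the tool pointing down it reaches from about 350 to 775 mm from the base axis. Payload 7.3 kg.
Tool frame: the origin (TCP) lies midway between the tips of the shut fingers; the grasp point (between the pads) lies 19 mm behind it; z points along the fingers, y is the line along which they close (so a half turn about z gives the same grasp; the last joint's range is limited). The gripper opens to 92 mm and grips with 3 to 60 N. Pads are 19 mm wide; open, the fingers measure 130 mm over their backs; the gripper's body (75 mm by 190 mm) begins 47 mm behind the grasp point.
Start: joints at [-1.492, 0.342, 1.524, -0, 1.275, -0.146], TCP at [117.05, -511.805, 226.741] pointing down, gripper open.
Joint ranges: [-2.53, 2.53], [-0.77, 2.02], [0.04, 2.7], [-1, 4.14], [0.28, 2.66], [-3.11, 3.11]. Speed limits (rad/s): [2.57, 2.57, 3.14, 3.14, 3.14, 3.14].

### API

Orientations are given as [roll, pitch, yaw] about the fixed x, y, z axes, in that order (R = Rz(yaw) Ry(pitch) Rx(roll)).
In Python, from plant import bot gives the robot as it stands.
- The arm moves only by the tool jog_arm, never from a script. Its arguments are lists of equal length, an entry for each row: "dp": the shift along the tool's x, y, z in m, a list of three; "twist": the turn about the tool's z in degrees. A call has 1 to 10 rows; each row shifts and turns the commanded pose from where the row before left it, along the tool's axes as they then stand; what a row does not reach is not made up. A row lasts 1/8 s, in which the tool goes at most 62.5 mm and 10.7 degrees, less where a joint would pass 70% of its speed; a pose out of reach is approached as far as the arm can. A call is refused whole if a number of a shift passes 0.0625 or a number of a turn 10.7, either way. A call with a gripper value outside its range is refused whole. "jaw" is the finger opening in m, from 0 to 0.0918, set as the call begins (left out, the last holds). The fingers move at their own pace and stop on an object; the grip force is fixed at half the most. Time passes only in rows, so rows that do not move let the fingers close. It gives the time, the measured TCP pose, the force, the opening and the grip force at its end, in the units of the state.
- bot.get_obs(): the state, without advancing time (a new reading comes with each control period).
- bot.capture(name): name is "scene" or "top"; returns the picture (420x560x3 uint8, blue, green, red); there is no depth.
- bot.camera_params(name): a dict with "fx", "fy", "cx", "cy" (pixels), "R" (3x3) and "t" (3): a world point X has camera coordinates R X + t. Camera axes: x right, y down, z forward; pixel columns grow to the right and rows downward; lengths in mm; the calibration is good to about 2 mm. A picture is of the moment at which its call begins. camera_params takes no time and is no camera call.
- bot.close_job(): hands the job in; it is judged then, once.
Trained networks look in the newest picture that a camera, given by its name, has taken for a name from the list of things; names that differ only in an ending like _2 or _b are one class to them, and where a whole thing is asked for, a point or a joint stands for the part that bears it (a point fixed in the world has none). Each returns a list of dicts, best first, with "confidence" (0 to 1); they miss things now and then, are a little off and sometimes report something else, mostly with a low value. They report only what shows in the picture. A call takes as long as a camera call.
- bot.find_in(camera, label): "bbox" ([centre column, centre row, width, height] in pixels, round what is visible of it).
- bot.masks_of(camera, label): "pixels" (420x560 bool, what is visible of it) and "bbox" ([centre column, centre row, width, height] in pixels, round what is visible of it).
The state is a dict: "time": time; "joint_positions": joint angles; "dq": joint speeds; "tau": joint torques, N m; "tool_pos": TCP position; "tcp_rot": TCP orientation; "contact_force": force on the tool from outside, world axes, zero at the start; "moment": the same for the moment, N m; "grip_width": finger opening in mm; "finger_force": force on a finger pad.
Only numpy, scipy, OpenCV 4.12 (cv2) and the standard library are available. Lean on these libraries where they do the work, as an engineer would, in place of code of your own. Each camera call takes 0.05 s, during which the arm holds its last target. There are 200 camera calls.

### The job

The green-ended part of the dark wooden strip on the sawing block is split and has to be sawn off: first swing the block's hinged saw guide down over the strip by its red grip until it rests fully home in its catch, then slide the strip straight out under it, green end first, until the white line is flush with the end of the block where the guide sits. More than half of the strip then hangs out, so finish holding its tail down on the block, level and still, ready for the saw: the program ends while you hold it, without letting go. Never let the strip tip, and leave the other things on the bench alone.

Things in the scene. Friction and masses are not known exactly. Their poses are not given: they have to be found in the camera images.
- saw_block: Wooden sawing block, fixed, foot 140 x 240 mm; origin: centre of its underside. Axes: y along the deck, away from the saw end (about the robot's left), x across (away from the robot), z up. Deck 45 mm high, 100 mm wide, its saw end at y = -120 mm. The strip lies along y on x = 0 and is fed toward -y.
- cut_edge (a point): On the deck's top, at the saw end, middle of the strip's track; axes as the block's. From here: fence at x +19 to +37, y 0 to +55 mm, 20 mm high; aluminium catch fork at x -19 to -35, y 0 to +36 mm, 40 mm high; the strip has 4 mm play on each side. Past y = +55 mm the deck beside the strip is bare. The guide's steel face is flush with the saw end within 1 mm.
- guide_hinge (a point): On the hinge line of the saw guide, behind the fence, 34 mm above the deck: +46 mm in x and +18 mm in y from cut_edge. The hinge line runs along the block's y; axes as the block's.
- saw_guide (a joint): Saw guide's angle, rad: 0 = level across the strip, home in the catch (dead stop), 1.57 = upright; starts at 1.2 to 1.75. Stiff hinge, stays where left; 2 to 3 N at the grip moves it. Aluminium arm 26 mm wide, 10 mm thick; its steel saw face stands 29 mm above its back, 22 to 62 mm from the hinge line. Down, it clears the strip by 4 mm, so it does not stop tipping.
- guide_grip (a point): Centre of the red grip sleeve at the guide's free end, 97 mm from the hinge line: 34 mm along the arm, 30 mm wide (along the hinge line), 14 mm thick. Upright, it is pushed over toward the robot from its far side; home, it is 79 mm above the bench and its upper face can be pressed from above.
- strip_line (a point): Middle of the white line on top of the dark strip (340 x 30 mm, 25 mm high, about 0.2 kg, loose on the deck; its z up, its y along it toward the tail). The line is 125 mm from the tail end, 215 mm from the green, split end. It starts 80 to 150 mm inboard of the saw end. With the line at the saw end the centre of mass hangs 45 mm outside.
- strip_tail (a point): Point in the strip 25 mm from its tail end, centred in its width, half-way up (12.5 mm above its underside); a good place to grip across the 30 mm width and to hold it. It is 100 mm from the line.
- blank_maple_mid (a point): Centre of a pale square blank lying on the bench, 19 x 131 x 19 mm. Bystander.
- blank_walnut_mid (a point): Centre of a dark square blank lying on the bench, 20 x 121 x 20 mm. Bystander.
- pencil_mid (a point): Centre of a red pencil lying on the bench, 166 mm long. Bystander.
- thin_glue_mid (a point): Centre of a small white glue bottle with a red nozzle, diameter 34 mm, 95 mm high. Bystander.

How it is judged:
By the outcome, as a careful person would: the job done as asked, in the order asked, and still so for the second after the job is handed in, while the arm keeps its last pose, push and grip.
It also fails if it takes over 51 s, if anything falls off the work surface, if the arm or the gripper's body presses on something with over 40 N, if the wrist force passes 120 N, or if a joint passes its speed limit or range.

## Working session

There is one attempt and no reset: what is moved stays moved. The work goes in short steps, Python scripts to look and compute and a tool call to move; the robot and the scene stay as the last step left them, time stands still between calls to the robot, and variables do not carry over. Pictures are saved under pics/ and viewed, at most 10 in all, crops included, and the job is handed in when it is done.

Besides the shell and the picture viewer there is one more tool, called after ">>>" by a JSON object that holds its "method" and its "body", one argument or row to a line. jog_arm: Moves the arm, as the interface text tells. Its arguments: {"type":"object","properties":{"dp":{"type":"array"},"twist":{"type":"array"},"jaw":{"type":"number"}},"required":["dp","twist"]}

```bash
mkdir -p pics; ls
python3 - <<'E'
from plant import bot
import cv2
o=bot.get_obs();print({k:o[k] for k in('time','tool_pos','tcp_rot','grip_width','contact_force')})
for c in('scene','top'):
    cv2.imwrite(f'pics/{c}0.png',bot.capture(c))
    p=bot.camera_params(c);print(c,p)
    for l in('saw_block','cut_edge','guide_hinge','saw_guide','guide_grip','strip_line','strip_tail','blank_maple_mid','blank_walnut_mid','pencil_mid','thin_glue_mid'):
        print(l,[(d['bbox'],round(d['confidence'],2)) for d in bot.find_in(c,l)[:2]])
E
```

```text
pics
{'time': 0.0, 'tool_pos': array([ 116.99861051, -511.38639485,  226.04904324]), 'tcp_rot': array([-3.14009601e+00, -2.20082288e-04,  2.24761450e-01]), 'grip_width': 91.79240760390775, 'contact_force': array([0.20712077, 0.40454926, 0.34718643])}
scene {'fx': 525.3498090309412, 'fy': 525.3498090309412, 'cx': 278.8034908647045, 'cy': 195.49605458700685, 'R': array([[-4.53419512e-01, -8.91297019e-01,  6.08122601e-04],
       [-6.71821984e-01,  3.41319917e-01, -6.57385683e-01],
       [ 5.85718336e-01, -2.98480046e-01, -7.53554042e-01]]), 't': array([ 206.57184184,  420.5329404 , 1187.00727483])}
saw_block [([276.1, 195.6, 98.1, 100.8], 0.79)]
cut_edge [([275.5, 196.6, 96.4, 98.1], 0.78)]
guide_hinge [([275.0, 198.9, 93.7, 102.8], 0.79)]
saw_guide [([298.9, 163.8, 12.9, 34.4], 0.85)]
guide_grip [([301.1, 163.8, 8.5, 34.0], 0.81)]
strip_line [([290.0, 196.8, 110.8, 47.9], 0.83)]
strip_tail [([289.2, 199.3, 116.5, 47.7], 0.75)]
blank_maple_mid [([319.0, 157.9, 30.6, 24.3], 0.64)]
blank_walnut_mid [([333.4, 164.2, 32.9, 17.4], 0.64)]
pencil_mid [([175.6, 277.6, 61.4, 6.8], 0.66)]
thin_
[... 277 characters left out ...]
],
       [ 1.82712828e-01, -7.50501911e-04, -9.83166038e-01]]), 't': array([-73.05654497, 535.70307165, 933.66393821])}
saw_block [([265.9, 212.3, 99.7, 66.8], 0.61)]
cut_edge [([267.6, 211.6, 96.5, 70.6], 0.91)]
guide_hinge [([265.9, 213.6, 101.5, 70.4], 0.93)]
saw_guide []
guide_grip [([308.6, 189.0, 14.8, 19.2], 0.74)]
strip_line [([288.1, 213.3, 133.8, 28.4], 0.95)]
strip_tail [([286.6, 213.8, 138.5, 24.0], 0.67), ([146.3, 239.4, 52.1, 31.9], 0.23)]
blank_maple_mid [([351.2, 165.1, 49.1, 19.7], 0.79)]
blank_walnut_mid [([357.9, 178.3, 43.2, 12.3], 0.62), ([265.8, 210.4, 98.5, 65.1], 0.34)]
pencil_mid [([146.8, 240.9, 51.7, 33.6], 0.46)]
thin_glue_mid [([412.0, 190.6, 22.4, 17.4], 0.77)]
```

Run:
```python
import cv2
a=cv2.imread('pics/top0.png')[140:290,190:390];b=cv2.imread('pics/scene0.png')[120:270,200:400]
cv2.imwrite('pics/t1.png',cv2.resize(a,(800,600),interpolation=cv2.INTER_CUBIC));cv2.imwrite('pics/s1.png',cv2.resize(b,(800,600),interpolation=cv2.INTER_CUBIC))
```

```text
(no output)
```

View pics/t1.png

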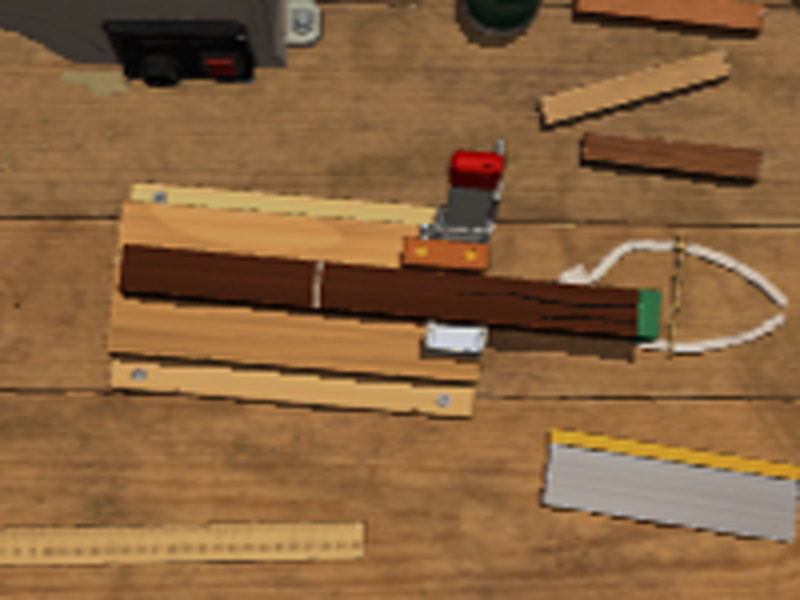

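View pics/s1.png

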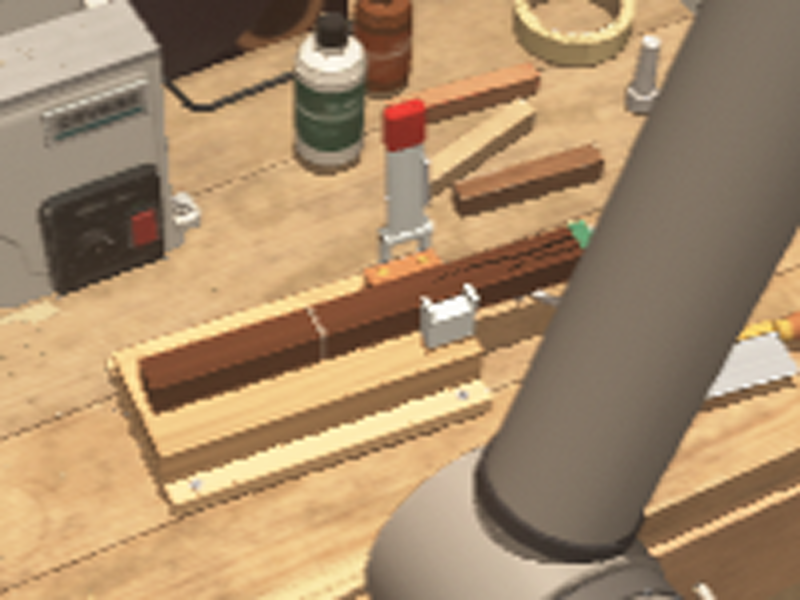

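View pics/scene0.png

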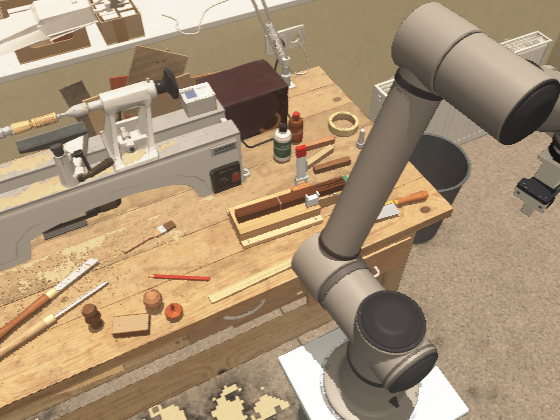

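```bash
cat > h.py <<'E'
import numpy as np
from plant import bot
P={c:bot.camera_params(c) for c in('scene','top')}
def proj(c,X):
    p=P[c];q=p['R']@np.array(X,float)+p['t'];return np.array([p['fx']*q[0]/q[2]+p['cx'],p['fy']*q[1]/q[2]+p['cy']])
def ray(c,u,v,z):
    p=P[c];d=p['R'].T@np.array([(u-p['cx'])/p['fx'],(v-p['cy'])/p['fy'],1]);o=-p['R'].T@p['t'];return o+d*(z-o[2])/d[2]
def W(b,q):
    c,s=np.cos(b[2]),np.sin(b[2]);return np.array([b[0]+c*q[0]-s*q[1],b[1]+s*q[0]+c*q[1],q[2]])
E
python3 - <<'E'
from h import *
from scipy.optimize import least_squares
T=[(110,352,-50,120,45),(120,203,50,120,45),(480,378,-50,-120,45),(404,237,37,-65,65),(489,241,37,-120,65),(489,269,19,-120,65),(402,264,19,-65,65),(424,322,-19,-84,85),(486,326,-19,-120,85),(486,350,-35,-120,85)]
S=[(162,460,-50,120,45),(112,360,50,120,45),(481,346,-50,-120,45),(423,347,-35,-84,45),(474,331,-35,-120,45),(367,270,37,-65,65),(426,252,37,-120,65)]
d=[('top',190+u/4,140+v/4,X) for u,v,*X in T]+[('scene',200+u/4,120+v/4,X) for u,v,*X in S]
f=lambda b:np.concatenate([proj(c,W(b,X))-(u,v) for c,u,v,X in d])
r=least_squares(f,[500,-50,0],x_scale=[10,10,.1],loss='soft_l1');print('block',r.x);print(np.round(f(r.x).reshape(-1,2),1).tolist())
b=r.x
for n,X in dict(cut=(0,-120,45),hinge=(46,-102,79)).items():print(n,W(b,X))
for n,u,v in(('tailR',122,246),('tailL',122,294),('line',317,285),('g1',660,291),('g2',660,340)):print(n,ray('top',190+u/4,140+v/4,70))
sc=[('scene',200+u/4,120+v/4) for u,v in((145,363),(155,383),(319,333))];[print('sc',ray(*s,70)) for s in sc]
# grip angle from both masks
G=[('top',*bot.masks_of('top','guide_grip')[0]['bbox']),('scene',*bot.masks_of('scene','guide_grip')[0]['bbox'])];print(G)
# grip centre picks: scene (404,126) top(476,170)
obs=[('scene',200+404/4,120+126/4),('top',190+476/4,140+170/4)]
g=lambda a:np.concatenate([proj(c,W(b,(46-97*np.cos(a[0]),-102,79+97*np.sin(a[0]))))-(u,v) for c,u,v in obs])
for a0 in(1.2,1.5,1.75):print(a0,g([a0]))
q=least_squares(g,[1.4]);print('angle',q.x,q.fun,W(b,(46-97*np.cos(q.x[0]),-102,79+97*np.sin(q.x[0]))))
for n in('thin_glue_mid','blank_walnut_mid','blank_maple_mid','pencil_mid'):
    u,v=bot.find_in('top',n)[0]['bbox'][:2];print(n,ray('top',u,v,10))
o=bot.get_obs();print(o['time'])
E
```

```text
block [ 5.22121694e+02 -1.95942660e+01 -5.66135745e-02]
[[-1.4, 1.1], [-0.1, 0.3], [-0.1, 0.9], [-0.3, -0.3], [0.0, 0.2], [-0.3, 0.1], [-0.3, -0.1], [1.1, -0.4], [0.2, -0.5], [-0.1, -0.0], [-0.1, -0.4], [-0.4, -1.8], [0.6, 0.3], [1.1, 0.3], [-0.1, 0.3], [-1.7, -0.8], [1.1, -2.0]]
cut [ 515.33169366 -139.40201158   45.        ]
hinge [ 562.27649619 -124.03368326   79.        ]
tailR [546.07015735  90.47771627  70.        ]
tailL [515.38485874  89.25916606  70.        ]
line [522.36378078 -32.88299259  70.        ]
g1 [ 520.74419793 -248.23248378   70.        ]
g2 [ 489.7141399  -247.47046499   70.        ]
sc [539.90102653  86.62479244  70.        ]
sc [520.91953723  87.69638258  70.        ]
sc [510.20452626 -30.6527785   70.        ]
[('top', 307.6, 189.3, 14.1, 21.0), ('scene', 300.1, 161.6, 10.0, 36.0)]
1.2 [ 6.38608215 11.58112772 -1.69141989 19.44052652]
1.5 [ 1.92139391  3.07538119 -0.8217294   6.61609853]
1.75 [-1.90357051 -2.27808168 -0.2816617  -3.59413368]
angle [1.65131817] [-0.40238626 -0.38127912 -0.47127146  0.32222378] [ 570.06617708 -124.4751567   175.68570718]
thin_glue_mid [ 593.41421254 -415.20703624   10.        ]
blank_walnut_mid [ 626.16201203 -269.94082672   10.        ]
blank_maple_mid [ 663.20624788 -252.58487547   10.        ]
pencil_mid [450.39451818 290.04673535  10.        ]
1.5
```

>>> {"method": "jog_arm", "body": {
  "dp": [
    [0,0,-0.01],
    [0,0,-0.01],
    [0.042,-0.037,0],
    [0.042,-0.037,0],
    [0.042,-0.037,0],
    [0.042,-0.037,0],
    [0.042,-0.037,0],
    [0.042,-0.037,0],
    [0.042,-0.037,0],
    [0.042,-0.037,0]
  ],
  "twist": [8.05,8.05,0,0,0,0,0,0,0,0],
  "jaw": 0
}}

```text
time: 2.75
tool_pos: [470.5, -233.9, 246.9]
tcp_rot: [3.141, -0.0, -0.056]
contact_force: [-0.1, -0.8, -0.0]
grip_width: 0.7
finger_force: 0.0
```

>>> {"method": "jog_arm", "body": {
  "dp": [
    [0.033,-0.029,0],
    [0.033,-0.029,0],
    [0.033,-0.029,0],
    [0.033,-0.029,0],
    [0,0,0.035],
    [0,0,0.033],
    [0,0,0]
  ],
  "twist": [0,0,0,0,0,0,0]
}}

```text
time: 3.62
tool_pos: [606.0, -126.1, 176.0]
tcp_rot: [-3.14, 0.006, -0.056]
contact_force: [0.4, -0.1, 0.1]
grip_width: 0.3
finger_force: 0.0
```

Run:
```python
from h import *
import cv2
o=bot.get_obs();print(o['tool_pos'])
a=bot.capture('scene')[120:220,250:383];b=bot.capture('top')[140:240,250:383]
cv2.imwrite('pics/p2.png',np.hstack([cv2.resize(i,(400,300),interpolation=2) for i in(a,b)]))
```

```text
[ 605.96946936 -126.12663941  176.01514021]
```

View pics/p2.png

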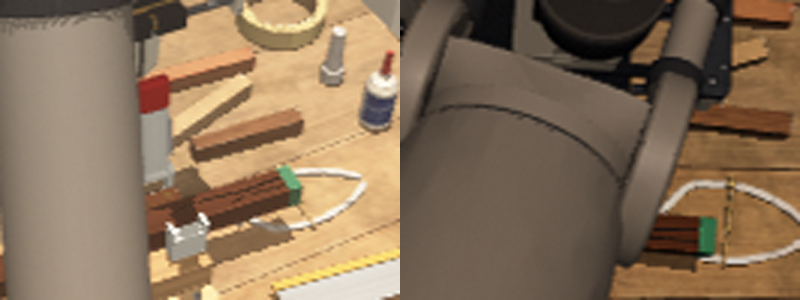

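>>> {"method": "jog_arm", "body": {
  "dp": [
    [-0.014,0,-0.002],
    [-0.014,0,-0.002],
    [-0.0136,0,0],
    [-0.0136,0,0],
    [-0.0121,0,0.0042],
    [-0.0121,0,0.0042],
    [-0.0108,0,0.007],
    [-0.0108,0,0.007]
  ],
  "twist": [0,0,0,0,0,0,0,0]
}}

```text
time: 4.72
tool_pos: [507.8, -121.7, 162.7]
tcp_rot: [3.14, -0.005, -0.057]
contact_force: [0.4, 0.5, 0.3]
grip_width: 0.4
finger_force: 0.5
```

Run:
```python
from h import *
import cv2
a=bot.capture('scene');print([(d['bbox'],d['confidence']) for d in bot.find_in('scene','guide_grip')])
print([(d['bbox'],d['confidence']) for d in bot.find_in('scene','saw_guide')])
cv2.imwrite('pics/p3.png',cv2.resize(a[110:260,200:400],(800,600),interpolation=2))
o=bot.get_obs();print(o['tool_pos'],o['contact_force'])
```

```text
[]
[([309.9, 176.4, 11.1, 7.9], 0.42)]
[ 507.27186476 -121.5503268   162.02761729] [ 0.09552761 -0.16769611 -0.20299271]
```

View pics/p3.png

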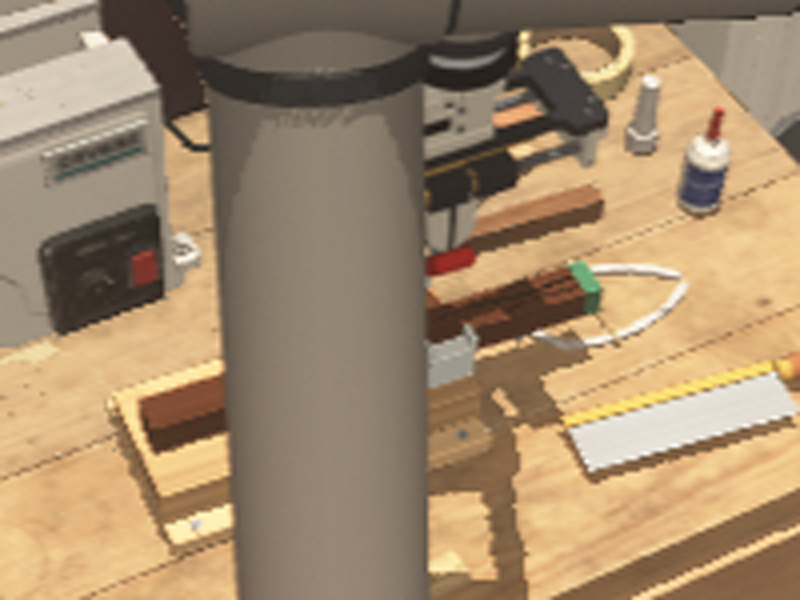

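>>> {"method": "jog_arm", "body": {
  "dp": [
    [-0.0082,0,0.0095],
    [-0.0082,0,0.0095],
    [-0.0056,0,0.0088],
    [-0.0056,0,0.0088],
    [-0.0037,0,0.0095],
    [-0.0037,0,0.0095],
    [-0.0017,0,0.007],
    [-0.0017,0,0.007],
    [0,0,0]
  ],
  "twist": [0,0,0,0,0,0,0,0,0]
}}

```text
time: 6.0
tool_pos: [467.8, -118.8, 90.1]
tcp_rot: [-3.141, 0.001, -0.056]
contact_force: [-0.5, -0.7, 0.0]
grip_width: 0.6
finger_force: 0.0
```

Now press down gently until it stops.

>>> {"method": "jog_arm", "body": {
  "dp": [
    [0,0,0.0015],
    [0,0,0.0015],
    [0,0,0.0015],
    [0,0,0]
  ],
  "twist": [0,0,0,0]
}}

```text
time: 6.5
tool_pos: [468.3, -119.0, 86.3]
tcp_rot: [3.141, -0.0, -0.056]
contact_force: [-0.9, -0.1, 0.5]
grip_width: 0.5
finger_force: 0.4
```

>>> {"method": "jog_arm", "body": {
  "dp": [
    [0,0,0.001],
    [0,0,0.001],
    [0,0,0.001],
    [0,0,0]
  ],
  "twist": [0,0,0,0]
}}

```text
time: 7.0
tool_pos: [468.4, -119.0, 85.7]
tcp_rot: [3.141, -0.002, -0.056]
contact_force: [-7.8, 2.3, 25.9]
grip_width: 0.5
finger_force: 13.1
```

>>> {"method": "jog_arm", "body": {
  "dp": [
    [0,0,-0.01],
    [0,0,-0.04],
    [0,0,-0.05]
  ],
  "twist": [0,0,0],
  "jaw": 0.0
}}

```text
time: 7.38
tool_pos: [467.7, -118.7, 183.6]
tcp_rot: [-3.141, 0.002, -0.056]
contact_force: [0.8, 0.4, -0.4]
grip_width: 0.4
finger_force: 0.0
```

>>> {"method": "jog_arm", "body": {
  "dp": [
    [0,0,0],
    [0,0,0],
    [0,0,0],
    [0,0,0],
    [0,0,0],
    [0,0,0],
    [0,0,0],
    [0,0,0],
    [0,0,0],
    [0,0,0]
  ],
  "twist": [-10,-10,-10,-10,-10,-10,-10,-10,-10,0],
  "jaw": 0.07
}}

```text
time: 8.62
tool_pos: [468.3, -118.9, 183.1]
tcp_rot: [-3.141, -0.0, 1.513]
contact_force: [-1.1, -1.0, 0.4]
grip_width: 69.9
finger_force: 0.0
```

Run:
```python
from h import *
import cv2
a=bot.capture('scene');b=bot.capture('top');print([(d['bbox'],d['confidence']) for d in bot.find_in('scene','guide_grip')],[(d['bbox'],d['confidence']) for d in bot.find_in('top','guide_grip')])
cv2.imwrite('pics/p4.png',np.hstack([cv2.resize(i,(400,600),interpolation=2) for i in(a[110:260,240:340],b[140:290,240:340])]))
B=[522.12,-19.59,-.0566]
for q in((-51,-102,86),(0,-120,45)):
  for c in P:print(c,q,proj(c,W(B,q)))
print(bot.get_obs()['tool_pos'])
```

```text
[([291.4, 201.6, 120.1, 46.1], 0.62), ([314.6, 193.2, 11.4, 29.5], 0.49)] []
scene (-51, -102, 86) [315.99323014 199.48155988]
top (-51, -102, 86) [303.70994761 233.42428248]
scene (0, -120, 45) [312.91869059 194.4991694 ]
top (0, -120, 45) [310.93175339 216.03895557]
[ 468.28712804 -118.90688702  183.17100441]
```

View pics/p4.png

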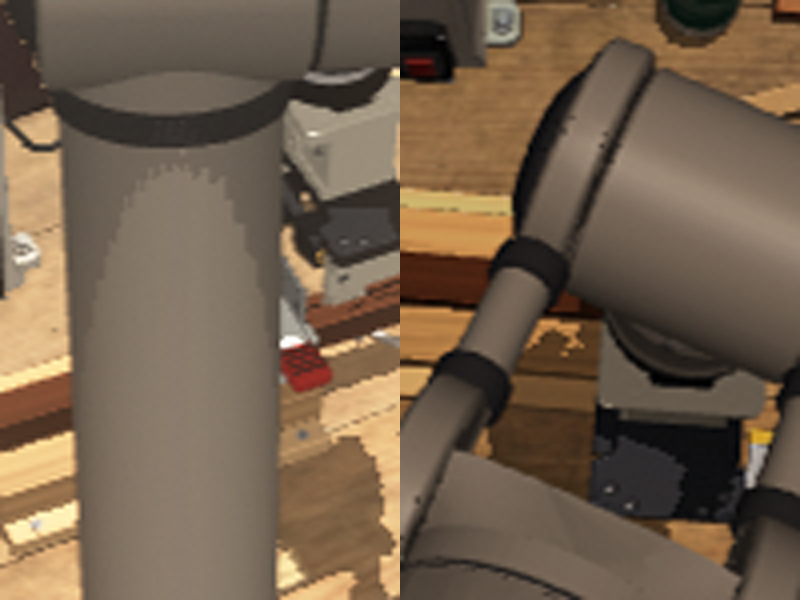

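Run:
```python
from h import *
for u,v in((212.5,192.5),(240,185.5),(200,196)):print('sc',[ray('scene',u,v,z).round() .tolist() for z in(0,30)])
for u,v in((221,158),(252,161),(262,157)):print('top',[ray('top',u,v,z).round().tolist() for z in(0,60,120)])
```

```text
sc [[691.0, 101.0, 0.0], [665.0, 109.0, 30.0]]
sc [[679.0, 17.0, 0.0], [654.0, 27.0, 30.0]]
sc [[695.0, 140.0, 0.0], [669.0, 146.0, 30.0]]
top [[683.0, 106.0, 0.0], [664.0, 95.0, 60.0], [644.0, 85.0, 120.0]]
top [[675.0, 20.0, 0.0], [656.0, 15.0, 60.0], [638.0, 9.0, 120.0]]
top [[687.0, -8.0, 0.0], [667.0, -11.0, 60.0], [648.0, -15.0, 120.0]]
```

>>> {"method": "jog_arm", "body": {
  "dp": [
    [0.05,0.01,0],
    [0.05,0.012,0],
    [0.05,0.013,0],
    [0.037,0.013,0],
    [0,0,0]
  ],
  "twist": [0,0,0,0,0]
}}

```text
time: 9.45
tool_pos: [527.2, 67.3, 183.0]
tcp_rot: [3.141, -0.0, 1.517]
contact_force: [0.0, -0.2, -0.4]
grip_width: 69.8
finger_force: 0.0
```

>>> {"method": "jog_arm", "body": {
  "dp": [
    [0,0.001,0.05],
    [0,0,0.05],
    [0,0,0.025],
    [0,0,0.008],
    [0,0,0]
  ],
  "twist": [0,0,0,0,0]
}}

```text
time: 10.07
tool_pos: [527.8, 64.4, 50.5]
tcp_rot: [3.142, 0.0, 1.513]
contact_force: [-0.2, 0.2, -0.2]
grip_width: 70.3
finger_force: 0.0
```

>>> {"method": "jog_arm", "body": {
  "dp": [
    [0,0,0.002],
    [0,0,0],
    [0,0,0],
    [0,0,0],
    [0,0,0],
    [0,0,0]
  ],
  "twist": [0,0,0,0,0,0],
  "jaw": 0.02
}}

```text
time: 10.82
tool_pos: [527.9, 65.1, 48.4]
tcp_rot: [3.141, 0.0, 1.515]
contact_force: [0.4, 0.4, 1.7]
grip_width: 29.8
finger_force: 30.0
```

>>> {"method": "jog_arm", "body": {
  "dp": [
    [0,0,0.0005],
    [-0.005,0,0],
    [-0.01,0,0],
    [-0.01,0,0],
    [-0.01,0,0],
    [-0.01,0,0],
    [-0.01,0,0],
    [-0.005,0,0],
    [0,0,0]
  ],
  "twist": [0,0,0,0,0,0,0,0,0]
}}

```text
time: 11.95
tool_pos: [524.9, 4.8, 48.4]
tcp_rot: [3.14, 0.0, 1.514]
contact_force: [0.5, -0.7, 6.0]
grip_width: 30.1
finger_force: 30.0
```

Run:
```python
from h import *
import cv2
o=bot.get_obs();print(o['tool_pos'],o['moment'])
a=bot.capture('scene');b=bot.capture('top')
cv2.imwrite('pics/p5.png',np.hstack([cv2.resize(i,(400,600),interpolation=2) for i in(a[110:260,270:370],b[140:290,260:360])]))
```

```text
[524.93579125   4.81575678  48.40930852] [-0.13215379  0.01261031 -0.12007382]
```

View pics/p5.png

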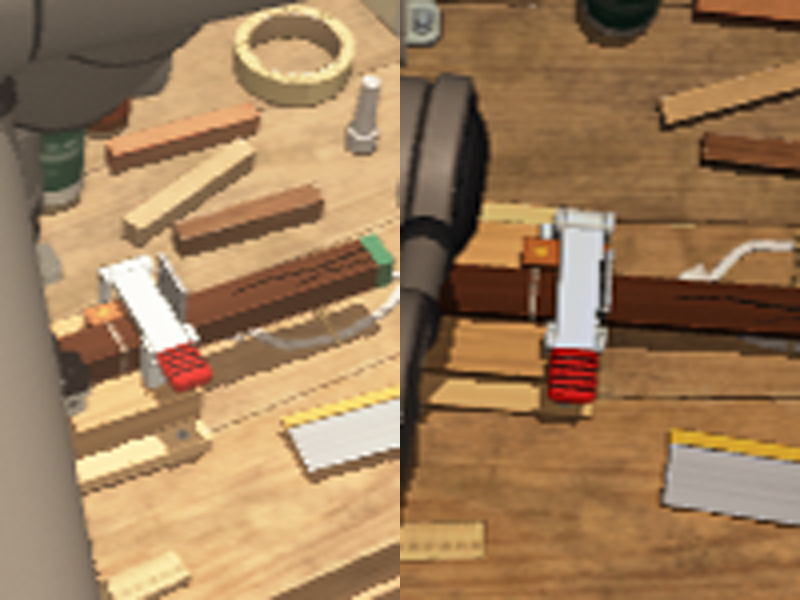

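Run:
```python
from h import *
import cv2
b=bot.capture('top').astype(float);a0=cv2.imread('pics/top0.png').astype(float)
B=[522.12,-19.59,-.0566]
def by(p):d=p[:2]-np.array(B[:2]);c,s=np.cos(B[2]),np.sin(B[2]);return (c*d[0]+s*d[1]).round(1),(-s*d[0]+c*d[1]).round(1)
def peak(im,r0,r1,c0,c1,z):
    for r in range(r0,r1):
        g=im[r,c0:c1].mean(1);w=np.clip(g-np.median(g)-10,0,None);u=(w*np.arange(c0,c1)).sum()/w.sum();print(r,round(u,2),by(ray('top',u,r,z)))
print('now');peak(b,210,217,288,298,70)
print('start');peak(a0,207,215,263,275,70)
gr=lambda im:(im[...,1]-im[...,2])
for n,im,c0,c1 in(('start',a0,340,362),('now',b,355,385)):
    for r in(216,218,220,222):
        g=gr(im)[r,c0:c1];i=np.where(g>30)[0];print(n,r,i+c0,by(ray('top',i[-1]+c0+.5,r,70)) if len(i) else '')
# saw end: deck row profiles (near part of deck, x -40..) 
for r in(228,229,230,231,232):print(r,a0[r,305:316].mean(1).round().tolist(),by(ray('top',309.5,r,45)))
for r in(200,202,204,206):print(r,a0[r,306:318].mean(1).round().tolist(),by(ray('top',312,r,65)))
```

```text
now
210 293.17 (np.float64(8.2), np.float64(-73.0))
211 292.94 (np.float64(5.6), np.float64(-72.6))
212 292.87 (np.float64(3.0), np.float64(-72.6))
213 292.84 (np.float64(0.5), np.float64(-72.6))
214 292.63 (np.float64(-2.1), np.float64(-72.3))
215 292.63 (np.float64(-4.6), np.float64(-72.4))
216 292.63 (np.float64(-7.1), np.float64(-72.6))
start
207 269.48 (np.float64(11.9), np.float64(-13.0))
208 269.15 (np.float64(9.3), np.float64(-12.4))
209 268.88 (np.float64(6.7), np.float64(-11.9))
210 268.83 (np.float64(4.1), np.float64(-12.0))
211 268.63 (np.float64(1.5), np.float64(-11.7))
212 268.62 (np.float64(-1.0), np.float64(-11.8))
213 268.64 (np.float64(-3.6), np.float64(-12.0))
214 268.63 (np.float64(-6.1), np.float64(-12.2))
start 216 [350 351 352 353 354] (np.float64(3.2), np.float64(-227.4))
start 218 [350 351 352 353 354] (np.float64(-1.9), np.float64(-227.5))
start 220 [350 351 352 353] (np.float64(-7.1), np.float64(-225.2))
start 222 [350 351 352 353] (np.float64(-12.1), np.float64(-225.4))
now 216 [374 375 376 377 378] (np.float64(7.2), np.float64(-287.4))
now 218 [374 375 37
[... 534 characters left out ...]
121.0, 122.0, 119.0, 103.0, 75.0, 89.0, 88.0, 94.0, 100.0, 96.0] (np.float64(-38.9), np.float64(-118.4))
232 [119.0, 119.0, 120.0, 118.0, 104.0, 83.0, 99.0, 96.0, 98.0, 100.0, 104.0] (np.float64(-41.5), np.float64(-118.5))
200 [70.0, 71.0, 81.0, 69.0, 51.0, 68.0, 90.0, 101.0, 98.0, 97.0, 91.0, 87.0] (np.float64(38.0), np.float64(-119.2))
202 [108.0, 103.0, 79.0, 101.0, 100.0, 94.0, 82.0, 97.0, 98.0, 99.0, 94.0, 95.0] (np.float64(32.9), np.float64(-119.5))
204 [106.0, 131.0, 121.0, 105.0, 102.0, 93.0, 81.0, 98.0, 95.0, 94.0, 94.0, 95.0] (np.float64(27.7), np.float64(-119.8))
206 [92.0, 95.0, 98.0, 99.0, 101.0, 90.0, 74.0, 95.0, 98.0, 100.0, 100.0, 103.0] (np.float64(22.5), np.float64(-120.0))
```

>>> {"method": "jog_arm", "body": {
  "dp": [
    [-0.005,0,0],
    [-0.008,0,0],
    [-0.009,0,0],
    [-0.009,0,0],
    [-0.008,0,0],
    [-0.005,0,0],
    [-0.002,0,0],
    [0,0,0],
    [0,0,0]
  ],
  "twist": [0,0,0,0,0,0,0,0,0]
}}

```text
time: 13.22
tool_pos: [522.3, -40.6, 48.4]
tcp_rot: [3.14, -0.0, 1.514]
contact_force: [0.7, 0.9, 7.3]
grip_width: 30.0
finger_force: 30.0
```

Run:
```python
from h import *
import cv2
o=bot.get_obs();print(o['time'],o['tool_pos'],o['contact_force'],o['moment'])
a=bot.capture('scene');b=bot.capture('top')
cv2.imwrite('pics/p6.png',np.hstack([cv2.resize(i,(400,600),interpolation=2) for i in(a[150:240,285:345],b[180:255,285:335])]))
B=[522.12,-19.59,-.0566]
for z in(45,70):print(z,[(x,proj('scene',W(B,(x,-119,z))).round(1).tolist(),proj('top',W(B,(x,-119,z))).round(1).tolist()) for x in(-50,-15,15)])
for x in(-15,0,15):print('green',proj('top',W(B,(x,-334,70))).round(1),proj('scene',W(B,(x,-334,70))).round(1))
g=b[...,1].astype(float)-b[...,2]
for r in range(214,226,2):i=np.where(g[r,380:410]>30)[0];print(r,i+380)
```

```text
13.225 [522.28459812 -40.64172858  48.38449494] [0.70796536 0.94714639 7.31604692] [ 0.2287722   0.01649753 -0.05683948]
45 [(-50, [320.5, 206.9], [309.5, 235.3]), (-15, [314.9, 198.3], [310.2, 221.8]), (15, [310.3, 191.0], [310.9, 210.3])]
70 [(-50, [321.1, 201.1], [310.2, 234.2]), (-15, [315.4, 192.4], [311.0, 220.3]), (15, [310.7, 185.1], [311.6, 208.5])]
green [397. 226.] [381.8 170.1]
green [397.  220.1] [379.2 166.7]
green [397.1 214.2] [376.5 163.4]
214 [392 393 394 395 396]
216 [392 393 394 395 396]
218 [392 393 394 395 396]
220 [393 394 395 396]
222 [393 394 395 396]
224 [392 393 394 395 396]
```

View pics/p6.png

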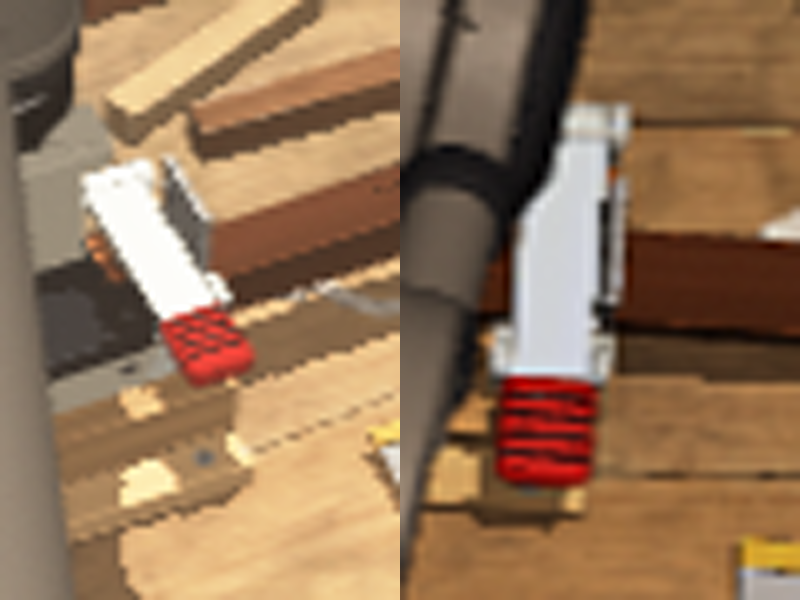

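Run:
```python
from h import *
import cv2
B=[522.12,-19.59,-.0566]
for x in(-15,0,15):print(proj('scene',W(B,(x,-72.6,70))).round(1))
a=cv2.imread('pics/p5.png').astype(float).mean(2)[:,:400]
for v in(320,330,340,350):
    g=a[v,100:135];w=np.clip(g-np.median(g)-15,0,None);u=(w*np.arange(100,135)).sum()/w.sum();U=270+(u+.5)/4-.5;V=110+(v+.5)/4-.5
    p=ray('scene',U,V,70);d=p[:2]-B[:2];c,s=np.cos(B[2]),np.sin(B[2]);print(round(U,1),round(V,1),c*d[0]+s*d[1],-s*d[0]+c*d[1])
s0=cv2.imread('pics/scene0.png').astype(float).mean(2)
# saw-end vertical edge of deck side, near face: rows below the deck corner
for r in(206,207,208,209,210,211):print(r,s0[r,314:328].round().tolist())
for z in(45,35):print(proj('scene',W(B,(-50,-119,z))).round(1))
```

```text
[300.4 197.5]
[298.1 193.7]
[295.8 190.1]
295.7 189.6 16.594488086954964 -72.9705191457571
297.6 192.1 5.94963311406269 -73.91446473599542
299.1 194.6 -4.149228743623437 -73.8077549342632
300.4 197.1 -13.877489166391754 -73.0477683293971
206 [186.0, 186.0, 187.0, 188.0, 191.0, 177.0, 124.0, 98.0, 98.0, 98.0, 96.0, 95.0, 96.0, 99.0]
207 [188.0, 190.0, 192.0, 195.0, 200.0, 200.0, 157.0, 105.0, 95.0, 93.0, 155.0, 174.0, 177.0, 181.0]
208 [195.0, 200.0, 200.0, 194.0, 165.0, 116.0, 94.0, 93.0, 155.0, 171.0, 167.0, 168.0, 172.0, 169.0]
209 [185.0, 164.0, 117.0, 99.0, 101.0, 102.0, 131.0, 156.0, 166.0, 171.0, 171.0, 170.0, 171.0, 170.0]
210 [101.0, 100.0, 102.0, 103.0, 106.0, 107.0, 132.0, 165.0, 175.0, 175.0, 174.0, 173.0, 176.0, 179.0]
211 [105.0, 105.0, 107.0, 110.0, 109.0, 109.0, 132.0, 162.0, 170.0, 169.0, 175.0, 171.0, 168.0, 174.0]
[320.5 206.9]
[320.3 209.2]
```

```bash
python3 -c "
from plant import bot
print(bot.close_job())"
```

```text
the job is handed in; nothing more can be done
None
```

The job is handed in at about 13 s: the guide is down and home in its catch, the strip was fed out until the white line is flush with the saw end (to about 1 mm by calculation, as the saw face hides the line itself), and the gripper is still holding the tail down on the block.

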